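Close and key-lock the sprung waste-bin flap

TASK

The bench waste bin has been left open: bring its sprung flap down by the black grab bar, easing it all the way onto the rubber buffer so that it never slams. Then take the yellow T-key from its wooden stand, pass its head down through the slot in the flap and the rim below, press the flap fully home with it and give it a quarter turn so that it locks; let go and leave the tumbler, spray can and coffee cup where they stand.

Things in the scene. Friction and masses are not known exactly. Their poses are not given: they have to be found in the camera images.
- bin: Red sheet-steel bin, fixed, 160 (its x) x 200 (its y) x 120 mm high. Origin at the centre of its underside, z up; -x is its front, where the grab bar comes down; the flap's hinge runs along its y at the far (+x) rim. Inside, a steel rim plate 6 mm thick (top level with the bin's top) covers its front half and holds the slot; below it the bin is empty.
- hinge (a point): Middle of the flap's hinge axis, 75 mm behind the bin's centre and 123 mm above the bench. Axes as the bin's.
- slot (a point): Centre of the slot in the rim plate, at the plate's top face, 120 mm above the bench, 105 mm in front of the hinge. 42 mm long along the bin's y, 16 mm wide along its x; the flap has the same slot, right above it when shut. Axes as the bin's.
- flap (a joint): Angle of the aluminium flap (155 x 200 x 6 mm, about 0.6 kg), rad: 0 fully home (underside flat on the rim plate), 1.75 wide open, just past upright. An over-centre spring holds it open above about 1.4 rad; below that, spring and weight drive it shut ever harder (about 8 N at the grab bar near shut): let go, it slams.
- grab_bar (a point): Middle of the flap's round black grab bar: 16 mm thick, 102 mm free length along the bin's y between two brackets, 200 mm from the hinge axis in the flap's plane, with a 37 mm gap between bar and flap edge (and bin front, once shut). It can turn between the fingers. Its x axis points along the flap to the hinge, y along the bar.
- key: Loose steel T-key, 76 mm tall, 140 g, upright, head down. Origin at the centre of its underside. Head: bar 36 (its x) x 10 x 10 mm; then a 9.6 mm shank; a collar 28 mm across, 6 mm thick, underside 24.5 mm up. With the flap home and the collar pressed on it, the head's top is 2.5 mm below the rim plate and can be turned; turned a quarter, it catches under the plate and holds the flap.
- key_handle (a point): Centre of the key's yellow handle bar, 68 mm above the key's origin: 70 mm long (along the key's x, parallel to the head), 14 mm wide, 16 mm tall. Axes as the key's.
- stand: Wooden stand, 90 (its x) x 60 x 35 mm, fixed to the bench, origin at the centre of its underside. The key's head stands in its slot (40 x 14 mm, along its x), the collar resting on its top; the key is drawn straight up out of it, at least 28 mm.
- tumbler: Loose aluminium tumbler, 72 mm across, 110 mm tall; bystander. Origin at the centre of its underside.
- spray_can: Loose blue spray can with red cap, 56 mm across, 160 mm tall; bystander. Origin at the centre of its underside.
- coffee_cup: Loose white mug, 80 mm across, 60 mm tall; bystander. Origin at the centre of its underside.
- buffer_top (a point): Top middle of the sprung rubber buffer strip inside the bin's front rim (150 mm along the bin's y, 10 mm wide), 14 mm above the rim while the flap is up. The flap comes to rest on it at about 0.07 rad; some 15 N more, pressed down at the slot, brings the flap to 0, and let go it rises again.

How it is judged:
By the outcome, as a careful person would: the job done as asked, in the order asked, and still so for the second after the job is handed in, with the robot touching nothing.
It also fails if it takes over 58 s, if anything falls off the work surface, if the arm or the gripper's body presses on something with over 40 N, if the wrist force passes 120 N, or if a joint passes its speed limit or range.

ROBOT

A 6-joint arm with a two-finger parallel gripper is mounted at the origin on the work surface. World frame = base frame: x ahead of the robot, y to its left, z up, the work surface at z = 0. Lengths are in m, angles in rad, forces in N, time in s.
With the tool pointing down it reaches from about 0.375 to 0.9 m from the base axis. Payload 3.1 kg.
Tool frame: the origin (TCP) lies on the centre line of the jaws, within the pads' length; the fingertips stand 19 mm ahead of it and the grasp point (between the pads) is the TCP; z points along the fingers, y is the line along which they close (so a half turn about z gives the same grasp; the last joint's range is limited). The gripper opens to 85 mm and grips with 20 to 120 N. Pads are 22 mm wide; open, the fingers measure 114 mm over their backs; the gripper's body (76 mm by 85 mm) begins 54 mm behind the grasp point. The pads swing forward as they close: fully open they stand 13 mm farther back than shut.
Start: joints at [1.105, 0.527, 1.433, -0, 1.181, -0.178], TCP at [0.177, 0.599, 0.223] pointing down, gripper open.
Joint ranges: [-3.08, 3.08], [-0.75, 2.2], [0.22, 2.44], [-1.43, 4.57], [0, 2.65], [-2.85, 2.85]. Speed limits (rad/s): [2.79, 2.79, 3.14, 3.14, 3.14, 3.14].

INTERFACE

Orientations are given as a unit quaternion [x, y, z, w].
In Python, from station import manip gives the robot as it stands.
- The arm moves only by the tool servo_tool, never from a script. Its argument "rows" is a list that holds one entry, the list of rows, each a list of 7 numbers: the turn, a rotation vector about the tool's x, y, z in degrees, then the shift along the tool's x, y, z in m, then the gripper command: -1 is shut, 1 is fully open, values between are in proportion. In form: [[[wx, wy, wz, tx, ty, tz, jaw], ...]]. A call has 1 to 8 rows; each row shifts and turns the commanded pose from where the row before left it, along the tool's axes as they then stand; what a row does not reach is not made up. A row lasts 1/12 s, in which the tool goes at most 41.7 mm and 7.16 degrees, less where a joint would pass 70% of its speed; a pose out of reach is approached as far as the arm can. A call is refused whole if a number of a shift passes 0.0417 or a number of a turn 7.16, either way. A call with a gripper value outside its range is refused whole. The fingers move at their own pace and stop on an object; "squeeze" is the grip in N (left out, the last holds). Time passes only in rows, so rows that do not move let the fingers close. It gives the time, the measured TCP pose, the force, the opening and the grip force at its end, in the units of the state.
- manip.sense(): the state, without advancing time (a new reading comes with each control period).
- manip.snapshot(name): name is "side" or "top"; returns the picture (420x560x3 uint8, blue, green, red); there is no depth.
- manip.camera_info(name): a dict with "K" (3x3 intrinsics, pixels), "camera_from_world" (4x4, takes a point from world to camera coordinates). Camera axes: x right, y down, z forward; pixel columns grow to the right and rows downward; lengths in m; the calibration is good to about 2 mm. A picture is of the moment at which its call begins. camera_info takes no time and is no camera call.
- manip.sign_off(): hands the job in; it is judged then, once.
The state is a dict: "t": time; "q": joint angles; "qd": joint speeds; "tau": joint torques, N m; "tcp_pos": TCP position; "tool_rot": TCP orientation; "force": force on the tool from outside, world axes, zero at the start; "ft_torque": the same for the moment, N m; "finger_gap": opening from 0.0 (shut) to 1.0 (fully open); "gripper_force": force on a finger pad.
Only numpy, scipy, OpenCV 4.12 (cv2) and the standard library are available. Lean on these libraries where they do the work, as an engineer would, in place of code of your own. Each camera call takes 0.05 s, during which the arm holds its last target. There are 200 camera calls.

## Working session

There is one attempt and no reset: what is moved stays moved. The work goes in short steps, Python scripts to look and compute and a tool call to move; the robot and the scene stay as the last step left them, time stands still between calls to the robot, and variables do not carry over. Pictures are saved under pics/ and viewed, at most 10 in all, crops included, and the job is handed in when it is done.

Besides the shell and the picture viewer there is one more tool, called after ">>>" as a command line: name --argument value ..., lists and objects as JSON in quotes. servo_tool: Moves the arm, as the interface text tells. Its arguments: {"type":"object","properties":{"rows":{"type":"array","items":{"type":"array","items":{"type":"array","items":{"type":"number"}}}},"squeeze":{"type":"number"}},"required":["rows"]}

```bash
mkdir -p pics
python3 - <<'E'
from station import manip
import cv2
for n in("side","top"):
    cv2.imwrite(f"pics/{n}0.png",manip.snapshot(n)); c=manip.camera_info(n); print(c)
print(manip.sense())
E
```

```text
{'K': array([[535.8803805 ,   0.        , 268.50330189],
       [  0.        , 535.8803805 , 209.08762736],
       [  0.        ,   0.        ,   1.        ]]), 'camera_from_world': array([[ 0.95276531, -0.30366729, -0.00494456, -0.56215055],
       [-0.23672506, -0.73233594, -0.63847107,  0.21374298],
       [ 0.1902617 ,  0.60948359, -0.76962994,  1.32284089],
       [ 0.        ,  0.        ,  0.        ,  1.        ]])}
{'K': array([[409.67896278,   0.        , 280.24769175],
       [  0.        , 409.67896278, 213.20210648],
       [  0.        ,   0.        ,   1.        ]]), 'camera_from_world': array([[-0.00180158, -0.99982959, -0.01837255,  0.01885725],
       [-0.98467566,  0.00497761, -0.17432459,  0.58943591],
       [ 0.17438633,  0.01777694, -0.98451683,  1.05938887],
       [ 0.        ,  0.        ,  0.        ,  1.        ]])}
{'t': 0.1, 'q': array([ 1.10552398e+00,  5.28378074e-01,  1.43377274e+00,  1.00985530e-05,
        1.18140591e+00, -1.78498581e-01]), 'qd': array([-2.88343748e-05, -1.73157935e-03, -2.50296384e-03, -1.21164767e-03,
       -3.97021592e-04, -1.89659682e-04]), 'tau': array([-1.72292366e-04, -4.43304920e+01, -1.78586286e+01, -2.34800982e-04,
        3.88751883e-03, -9.28833032e-06]), 'tcp_pos': array([0.17645427, 0.59888604, 0.22182895]), 'tool_rot': array([ 1.42897886e-01,  9.89736950e-01, -9.30122576e-04, -3.15102498e-04]), 'force': array([-0.40859169, -0.59754767, -1.00250129]), 'ft_torque': array([-0.00555068, -0.01097968, -0.00474963]), 'gripper_force': 0.0, 'finger_gap': 1.0042188661006142}
```

View pics/side0.png

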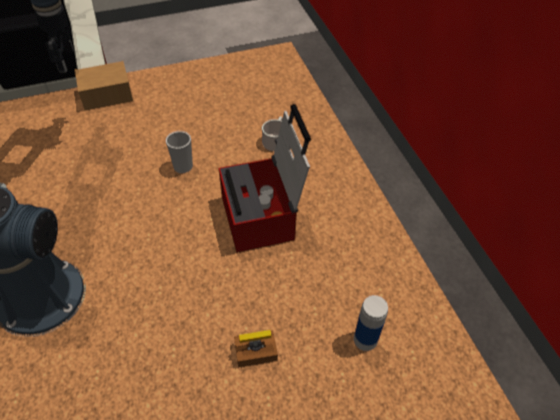

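View pics/top0.png

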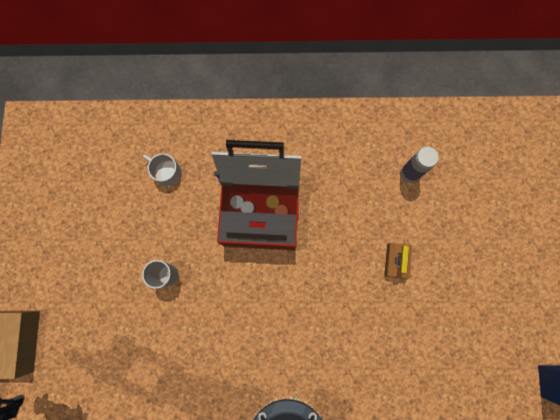

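The side view shows the bin at about (260,200) with the flap up and its bar at (299,130), and the stand and key at (255,345). In the top view the bin is at (258,205), the bar at (255,145) and the key at (404,261). I'll enlarge both views to measure.

Run:
```python
import cv2,numpy as np
t=cv2.imread("pics/top0.png");s=cv2.imread("pics/side0.png")
r=lambda im,x,y,w,h,f:cv2.resize(im[y:y+h,x:x+w],None,fx=f,fy=f,interpolation=cv2.INTER_CUBIC)
a=r(t,205,130,104,124,4) #416x496
b=r(t,380,236,40,50,7)   #280x350
c=np.zeros((496,700,3),np.uint8);c[:,:416]=a;c[:350,418:698]=b
cv2.imwrite("pics/c1.png",c)
a=r(s,210,100,110,150,4) #440x600
b=r(s,228,322,56,46,6)  #336x276
c=np.zeros((600,780,3),np.uint8);c[:,:440]=a;c[:276,442:778]=b
cv2.imwrite("pics/c2.png",c)
```

```text
(no output)
```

View pics/c1.png

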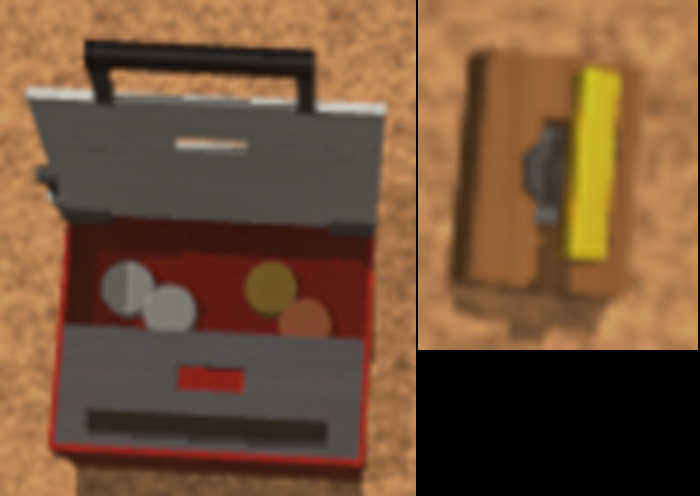

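View pics/c2.png

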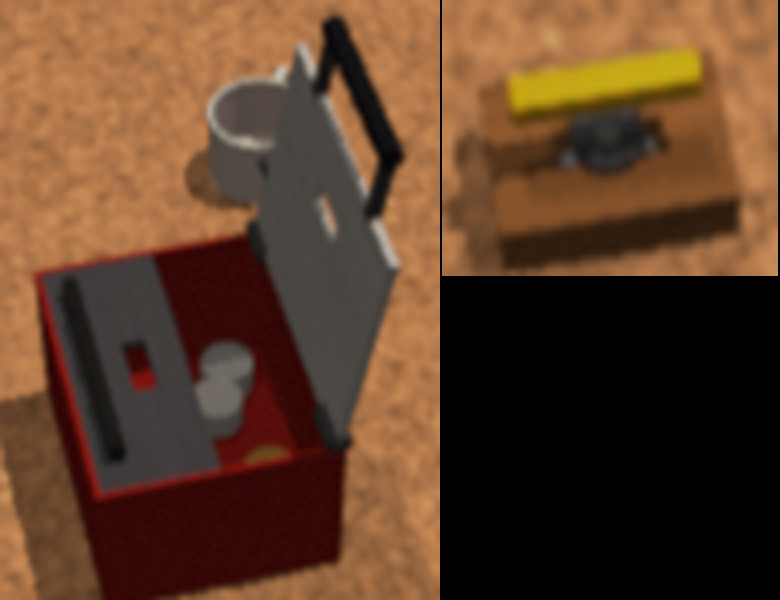

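c1 gives, in top-view pixels, the front rim corners (217.5,242) and (295.8,245.5), the slot (257.8,225), the bar middle (255,144) and the handle centre (405.3,259.3). c2 gives, in side-view pixels, the corners (219.5,168) and (234.3,223.3), the slot (245,191.3), the bar middle (301.3,122.8) and the handle (255.3,335.7).

```bash
cat > h.py <<'E'
from station import manip
import numpy as np
from scipy.optimize import least_squares
from scipy.spatial.transform import Rotation as R
C={n:manip.camera_info(n) for n in("top","side")}
def proj(n,p):
    c=C[n];q=c["camera_from_world"]@np.r_[p,1];q=c["K"]@q[:3];return q[:2]/q[2]
def bw(b,p): # bin x,y,yaw -> world
    return R.from_euler('z',b[2]).apply(p)+[b[0],b[1],0]
def barpt(a,r=.2,y=0): # a: flap angle
    return [.075-r*np.cos(a),y,.123+r*np.sin(a)]
E
python3 - <<'E'
from h import *
P=[("top",(-.08,.1,.12),(217.5,242)),("top",(-.08,-.1,.12),(295.8,245.5)),("side",(-.08,.1,.12),(219.5,168)),("side",(-.08,-.1,.12),(234.3,223.3)),
("top",(-.03,0,.12),(257.8,225)),("side",(-.03,0,.12),(245,191.3))]
B=[("top",(255,144)),("side",(301.3,122.8))]
def f(v):
    return np.concatenate([proj(n,bw(v,p))-u for n,p,u in P]+[proj(n,bw(v,barpt(v[3])))-u for n,u in B])
s=least_squares(f,[.6,0,0,1.7]);print(s.x.round(4),s.fun.round(1));print("bar",bw(s.x,barpt(s.x[3])),"slot",bw(s.x,(-.03,0,.12)))
K=[("top",(405.3,259.3)),("side",(255.3,335.7))]
E=[("side",1,(228+68/6,322+95/6)),("side",-1,(228+260/6,322+68/6)),("top",1,(380+170/7,236+260/7)),("top",-1,(380+184/7,236+68/7))]
s=least_squares(lambda p:np.concatenate([proj(n,p)-u for n,u in K]),[.5,-.3,.08]);print("handle",s.x,s.fun.round(1),"expect z .0785 (35-24.5+68)")
def g(v): return np.concatenate([proj(n,[v[0]-d*.035*np.cos(v[2]),v[1]-d*.035*np.sin(v[2]),.0785])-u for n,d,u in E])
s=least_squares(g,[.5,-.3,0]);print(s.x,s.fun.round(1))
for n,u,z in[("top",(425,157),.16),("top",(163,170),.06),("top",(157,273),.11)]:
    print(least_squares(lambda p:proj(n,[p[0],p[1],z])-u,[.6,0]).x)
print(R.from_quat(manip.sense()["tool_rot"]).as_matrix().round(3))
E
```

```text
[ 0.5801  0.071  -0.0566  1.7554] [-0.6 -0.5  0.4  0.2 -1.1 -0.4 -0.2  1.3 -0.1 -1.1 -0.1 -0.2  0.2 -0.3
 -0.3 -0.2]
bar [0.69164449 0.0647082  0.31960062] slot [0.55015326 0.07271881 0.12      ]
handle [ 0.46273363 -0.30495669  0.08318308] [ 0.  -0.3 -0.2  0.1] expect z .0785 (35-24.5+68)
[ 0.46319812 -0.30421872 -0.14379482] [-0.1  1.  -0.2  0.6 -1.  -0.6 -0.6 -0.1]
[ 0.71059246 -0.34569141]
[0.71075583 0.34001995]
[0.42787975 0.32644064]
[[-0.959  0.283 -0.001]
 [ 0.283  0.959 -0.002]
 [ 0.    -0.002 -1.   ]]
```

>>> servo_tool --rows '[[[0,0,7,0,0,-0.018,0.1],[0,0,7,0,0,-0.018,0.1],[0,0,7,0,0,-0.018,0.1],[0,0,7,0,0,-0.018,0.1],[0,0,7,0,0,-0.018,0.1],[0,0,7,0,0,-0.018,0.1],[0,0,7,0,0,-0.018,0.1],[0,0,7,0,0,-0.018,0.1]]]' --squeeze 40

```text
t: 0.77
tcp_pos: [0.1765, 0.599, 0.367]
tool_rot: [0.593, 0.805, -0.001, 0.0]
force: [1.2, 0.3, -0.0]
finger_gap: 0.546
gripper_force: 0.0
```

>>> servo_tool --rows '[[[0,0,7,0,0,-0.018,0.1],[0,0,7,0,0,-0.018,0.1],[0,0,6.9,0,0,0,0.1],[0,0,0,-0.0194,0.0209,0,0.1],[0,0,0,-0.0194,0.0209,0,0.1],[0,0,0,-0.0194,0.0209,0,0.1],[0,0,0,-0.0194,0.0209,0,0.1],[0,0,0,-0.0194,0.0209,0,0.1]]]'

```text
t: 1.43
tcp_pos: [0.2758, 0.4953, 0.4021]
tool_rot: [0.727, 0.686, -0.001, 0.0]
force: [0.5, -0.1, -0.5]
finger_gap: 0.551
gripper_force: 0.0
```

>>> servo_tool --rows '[[[0,0,0,-0.0194,0.0209,0,0.1],[0,0,0,-0.0194,0.0209,0,0.1],[0,0,0,-0.0194,0.0209,0,0.1],[0,0,0,-0.0194,0.0209,0,0.1],[0,0,0,-0.0194,0.0209,0,0.1],[0,0,0,-0.0194,0.0209,0,0.1],[0,0,0,-0.0194,0.0209,0,0.1],[0,0,0,-0.0194,0.0209,0,0.1]]]'

```text
t: 2.1
tcp_pos: [0.4338, 0.3306, 0.4022]
tool_rot: [0.727, 0.686, -0.001, -0.0]
force: [-0.3, -0.4, -0.1]
finger_gap: 0.549
gripper_force: 0.0
```

>>> servo_tool --rows '[[[0,0,0,-0.0194,0.0209,0,0.1],[0,0,0,-0.0194,0.0209,0,0.1],[0,0,0,-0.0194,0.0209,0,0.1],[0,0,0,-0.0194,0.0209,0,0.1],[0,0,0,-0.0194,0.0209,0,0.1],[0,0,0,-0.0194,0.0209,0,0.1],[0,0,0,-0.0194,0.0209,0,0.1],[0,0,0,-0.0194,0.0209,0,0.1]]]'

```text
t: 2.77
tcp_pos: [0.5918, 0.166, 0.4021]
tool_rot: [0.727, 0.686, -0.0, -0.0]
force: [-0.4, 0.5, 0.0]
finger_gap: 0.547
gripper_force: 0.0
```

>>> servo_tool --rows '[[[0,0,0,-0.019,0.0211,0,0.1],[0,0,0,-0.019,0.0211,0,0.1],[0,0,0,-0.019,0.0211,0,0.1],[0,0,0,-0.019,0.0211,0,0.1],[0,0,0,-0.019,0.0211,0,0.1],[0,0,0,0,0,0.013,0.1],[0,0,0,0,0,0.013,0.1],[0,0,0,0,0,0.013,0.1]]]'

```text
t: 3.43
tcp_pos: [0.6912, 0.0654, 0.3621]
tool_rot: [0.728, 0.686, -0.0, -0.001]
force: [0.2, -0.4, -0.3]
finger_gap: 0.55
gripper_force: 0.0
```

Run:
```python
from h import *
import cv2
s=manip.snapshot("side");t=manip.snapshot("top");p=manip.sense()["tcp_pos"];print(p)
f=lambda im,x,y:cv2.resize(im[y:y+100,x:x+100],None,fx=4,fy=4,interpolation=cv2.INTER_CUBIC)
cv2.imwrite("pics/b1.png",np.hstack([f(s,250,70),f(t,205,90)]))
```

```text
[0.68947885 0.06604929 0.35989174]
```

View pics/b1.png

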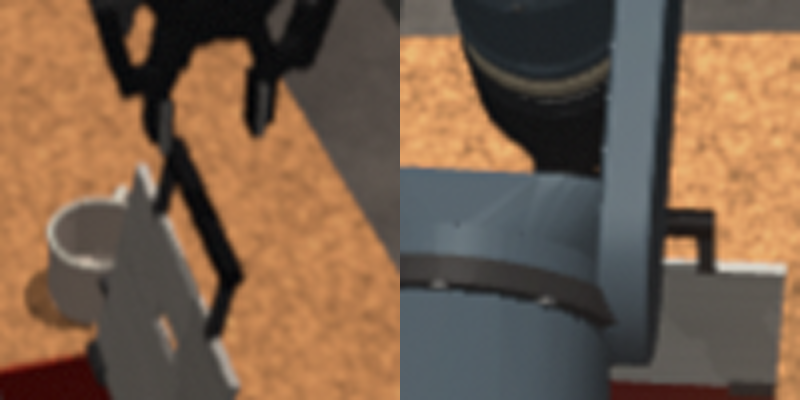

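The side crop (scale ×4) shows finger tips at about (160,135) and (260,130). The bar's middle at (205,211) lies below and between them, so the fingers straddle the bar. I'll descend and close.

>>> servo_tool --rows '[[[0,0,0,0,0,0.02,0.1],[0,0,0,0,0,0.02,0.1],[0,0,0,0,0,0,-1],[0,0,0,0,0,0,-1],[0,0,0,0,0,0,-1],[0,0,0,0,0,0,-1],[0,0,0,0,0,0,-1],[0,0,0,0,0,0,-1]]]' --squeeze 40

```text
t: 4.2
tcp_pos: [0.6915, 0.0663, 0.325]
tool_rot: [0.727, 0.686, 0.001, 0.001]
force: [-1.6, -0.8, -0.3]
finger_gap: -0.003
gripper_force: 0.0
```

Run:
```python
from h import *
import cv2
s=manip.snapshot("side");t=manip.snapshot("top");p=manip.sense()["tcp_pos"];print(p, manip.sense()["finger_gap"])
print(proj("side",p),proj("side",p-[0,0,.019]))
f=lambda im,x,y:cv2.resize(im[y:y+100,x:x+100],None,fx=5,fy=5,interpolation=cv2.INTER_CUBIC)
cv2.imwrite("pics/b2.png",f(s,250,70))
```

```text
[0.69124702 0.06629547 0.32445558] 0.002152882572782936
[300.65885399 120.5964903 ] [300.32554194 126.78437945]
```

View pics/b2.png

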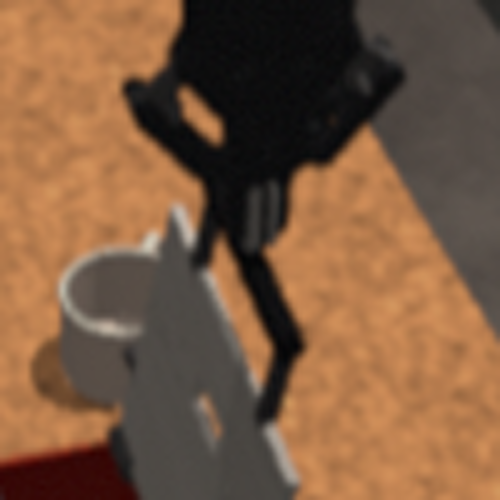

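The closed tips appear at about (302,120) in the side view, just above the bar (middle at (301,123)), so the grasp was too high. The bar hasn't moved. I'll reopen, go lower and close again.

>>> servo_tool --rows '[[[0,0,0,0,0,0,0.1],[0,0,0,0,0,0,0.1],[0,0,0,0,0,0,0.1],[0,0,0,0,0,0,0.1],[0,0,0,0,0,0.011,0.1],[0,0,0,0,0,0.011,0.1],[0,0,0,0,0,0,-1],[0,0,0,0,0,0,-1]]]' --squeeze 40

```text
t: 4.97
tcp_pos: [0.69, 0.0663, 0.2996]
tool_rot: [0.727, 0.686, -0.001, -0.001]
force: [-0.3, 0.8, -0.3]
finger_gap: 0.273
gripper_force: 0.0
```

>>> servo_tool --rows '[[[0,0,0,0,0,0,-1],[0,0,0,0,0,0,-1],[0,0,0,0,0,0,-1],[0,0,0,0,0,0,-1]]]'

```text
t: 5.3
tcp_pos: [0.6901, 0.0663, 0.3008]
tool_rot: [0.727, 0.686, -0.001, -0.001]
force: [-2.6, -0.3, -4.8]
finger_gap: 0.167
gripper_force: 39.2
```

Run:
```python
import numpy as np
a=[1.75]
st=[.025]*4+[.04]*28+[.03]*8+[.02]*8+[.0125]*8
for s in st:a.append(a[-1]-s)
a=np.array(a);y=-.2*np.cos(a);z=-.2*np.sin(a)
for i in range(0,len(st),8):
    print(round(a[i],3),list(zip(np.diff(y)[i:i+8].round(4).tolist(),np.diff(z)[i:i+8].round(4).tolist())))
print(a[-1])
```

```text
1.75 [(-0.0049, -0.0008), (-0.0049, -0.0007), (-0.005, -0.0006), (-0.005, -0.0005), (-0.008, -0.0005), (-0.008, -0.0002), (-0.008, 0.0002), (-0.008, 0.0005)]
1.49 [(-0.008, 0.0008), (-0.0079, 0.0011), (-0.0079, 0.0014), (-0.0078, 0.0018), (-0.0077, 0.0021), (-0.0076, 0.0024), (-0.0075, 0.0027), (-0.0074, 0.003)]
1.17 [(-0.0073, 0.0033), (-0.0072, 0.0036), (-0.007, 0.0038), (-0.0069, 0.0041), (-0.0067, 0.0044), (-0.0065, 0.0047), (-0.0063, 0.0049), (-0.0061, 0.0052)]
0.85 [(-0.0059, 0.0054), (-0.0057, 0.0056), (-0.0055, 0.0059), (-0.0052, 0.0061), (-0.005, 0.0063), (-0.0047, 0.0065), (-0.0045, 0.0066), (-0.0042, 0.0068)]
0.53 [(-0.003, 0.0052), (-0.0028, 0.0053), (-0.0026, 0.0054), (-0.0025, 0.0055), (-0.0023, 0.0055), (-0.0021, 0.0056), (-0.002, 0.0057), (-0.0018, 0.0057)]
0.29 [(-0.0011, 0.0038), (-0.001, 0.0039), (-0.001, 0.0039), (-0.0009, 0.0039), (-0.0008, 0.0039), (-0.0007, 0.0039), (-0.0006, 0.0039), (-0.0006, 0.004)]
0.13 [(-0.0003, 0.0025), (-0.0003, 0.0025), (-0.0002, 0.0025), (-0.0002, 0.0025), (-0.0002, 0.0025), (-0.0002, 0.0025), (-0.0001, 0.0025), (-0.0001, 0.0025)]
0.029999999999999218
```

>>> servo_tool --rows '[[[0,0,0,0,-0.0049,-0.0008,-1],[0,0,0,0,-0.0049,-0.0007,-1],[0,0,0,0,-0.005,-0.0006,-1],[0,0,0,0,-0.005,-0.0005,-1],[0,0,0,0,-0.008,-0.0005,-1],[0,0,0,0,-0.008,-0.0002,-1],[0,0,0,0,-0.008,0.0002,-1],[0,0,0,0,-0.008,0.0005,-1]]]' --squeeze 50

```text
t: 5.97
tcp_pos: [0.639, 0.0692, 0.3053]
tool_rot: [0.727, 0.686, 0.001, 0.001]
force: [2.7, -1.0, -8.8]
finger_gap: 0.165
gripper_force: 49.0
```

>>> servo_tool --rows '[[[0,0,0,0,-0.008,0.0008,-1],[0,0,0,0,-0.0079,0.0011,-1],[0,0,0,0,-0.0079,0.0014,-1],[0,0,0,0,-0.0078,0.0018,-1],[0,0,0,0,-0.0077,0.0021,-1],[0,0,0,0,-0.0076,0.0024,-1],[0,0,0,0,-0.0075,0.0027,-1],[0,0,0,0,-0.0074,0.003,-1]]]'

```text
t: 6.63
tcp_pos: [0.5764, 0.0728, 0.2899]
tool_rot: [0.727, 0.686, -0.0, 0.0]
force: [-1.0, -1.5, 5.8]
finger_gap: 0.165
gripper_force: 51.5
```

>>> servo_tool --rows '[[[0,0,0,0,-0.0073,0.0033,-1],[0,0,0,0,-0.0072,0.0036,-1],[0,0,0,0,-0.007,0.0038,-1],[0,0,0,0,-0.0069,0.0041,-1],[0,0,0,0,-0.0067,0.0044,-1],[0,0,0,0,-0.0065,0.0047,-1],[0,0,0,0,-0.0063,0.0049,-1],[0,0,0,0,-0.0061,0.0052,-1]]]'

```text
t: 7.3
tcp_pos: [0.523, 0.0759, 0.254]
tool_rot: [0.727, 0.686, -0.0, -0.0]
force: [1.5, -3.2, -3.6]
finger_gap: 0.162
gripper_force: 53.8
```

>>> servo_tool --rows '[[[0,0,0,0,-0.0059,0.0054,-1],[0,0,0,0,-0.0057,0.0056,-1],[0,0,0,0,-0.0055,0.0059,-1],[0,0,0,0,-0.0052,0.0061,-1],[0,0,0,0,-0.005,0.0063,-1],[0,0,0,0,-0.0047,0.0065,-1],[0,0,0,0,-0.0045,0.0066,-1],[0,0,0,0,-0.0042,0.0068,-1]]]'

```text
t: 7.97
tcp_pos: [0.4821, 0.0784, 0.205]
tool_rot: [0.727, 0.686, -0.0, -0.0]
force: [0.5, -3.1, -5.3]
finger_gap: 0.161
gripper_force: 52.6
```

>>> servo_tool --rows '[[[0,0,0,0,-0.003,0.0052,-1],[0,0,0,0,-0.0028,0.0053,-1],[0,0,0,0,-0.0026,0.0054,-1],[0,0,0,0,-0.0025,0.0055,-1],[0,0,0,0,-0.0023,0.0055,-1],[0,0,0,0,-0.0021,0.0056,-1],[0,0,0,0,-0.002,0.0057,-1],[0,0,0,0,-0.0018,0.0057,-1]]]'

```text
t: 8.63
tcp_pos: [0.4633, 0.0796, 0.1611]
tool_rot: [0.727, 0.686, -0.0, -0.001]
force: [-4.5, -2.4, -2.3]
finger_gap: 0.162
gripper_force: 52.8
```

>>> servo_tool --rows '[[[0,0,0,0,-0.0011,0.0038,-1],[0,0,0,0,-0.001,0.0039,-1],[0,0,0,0,-0.001,0.0039,-1],[0,0,0,0,-0.0009,0.0039,-1],[0,0,0,0,-0.0008,0.0039,-1],[0,0,0,0,-0.0007,0.0039,-1],[0,0,0,0,-0.0006,0.0039,-1],[0,0,0,0,-0.0006,0.004,-1]]]'

```text
t: 9.3
tcp_pos: [0.4569, 0.08, 0.1302]
tool_rot: [0.727, 0.686, -0.0, -0.0]
force: [-4.1, -1.2, -3.9]
finger_gap: 0.16
gripper_force: 54.3
```

>>> servo_tool --rows '[[[0,0,0,0,-0.0003,0.002,-1],[0,0,0,0,-0.0003,0.002,-1],[0,0,0,0,-0.0002,0.002,-1],[0,0,0,0,-0.0002,0.002,-1],[0,0,0,0,-0.0002,0.0015,-1],[0,0,0,0,-0.0002,0.0015,-1],[0,0,0,0,0,0.001,-1],[0,0,0,0,0,0,-1]]]'

```text
t: 9.97
tcp_pos: [0.4556, 0.0801, 0.1187]
tool_rot: [0.727, 0.686, -0.0, -0.0]
force: [-5.1, -1.1, -0.5]
finger_gap: 0.16
gripper_force: 54.5
```

>>> servo_tool --rows '[[[0,0,0,0,0,0.001,-1],[0,0,0,0,0,0.001,-1],[0,0,0,0,0,0,-1],[0,0,0,0,0,0,-1]]]'

```text
t: 10.3
tcp_pos: [0.4554, 0.0801, 0.117]
tool_rot: [0.727, 0.686, -0.0, -0.0]
force: [-5.7, -1.5, 2.1]
finger_gap: 0.16
gripper_force: 54.6
```

Run:
```python
from h import *
import cv2
s=manip.snapshot("side");print(manip.sense()["force"])
cv2.imwrite("pics/b3.png",cv2.resize(s[110:260,180:320],None,fx=4,fy=4,interpolation=cv2.INTER_CUBIC))
```

```text
[-5.07632464 -0.18899701  0.50884643]
```

View pics/b3.png

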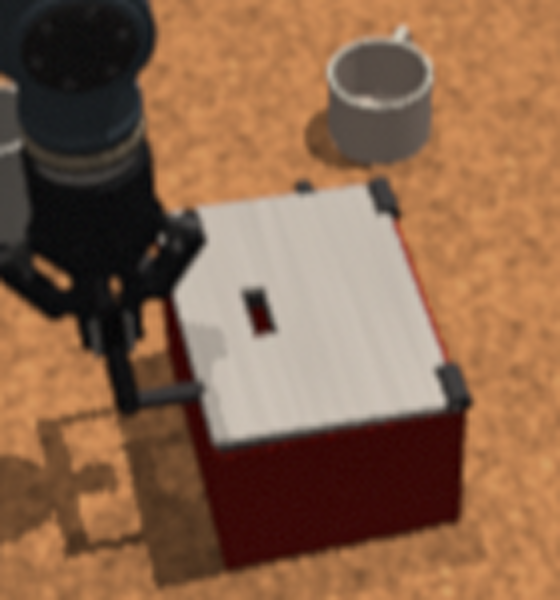

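The flap lies on the buffer at about 0.065 rad, with its slot at side-view (244.5,188) and the force near zero. I'll settle it one more millimetre and release.

>>> servo_tool --rows '[[[0,0,0,0,0,0.001,-1],[0,0,0,0,0,0,-1],[0,0,0,0,0,0,-0.15],[0,0,0,0,0,0,-0.15],[0,0,0,0,0,0,-0.15],[0,0,0,0,0,0,-0.15],[0,0,0,0,0,-0.01,-0.15],[0,0,0,0,0,-0.015,-0.15]]]'

```text
t: 11.02
tcp_pos: [0.456, 0.08, 0.1402]
tool_rot: [0.727, 0.686, -0.0, -0.0]
force: [0.5, -0.1, -0.4]
finger_gap: 0.431
gripper_force: 0.0
```

Run:
```python
from h import *
s=manip.sense();print(s["tcp_pos"],s["force"],s["finger_gap"],s["q"].round(3))
M=R.from_quat(s["tool_rot"]).as_matrix();print(M.round(3))
```

```text
[0.45599412 0.07998689 0.1402301 ] [ 0.48569177 -0.08891373 -0.36453579] 0.43089531704190326 [-0.069  0.449  1.912  0.     0.782 -0.01 ]
[[ 0.058  0.998 -0.001]
 [ 0.998 -0.058  0.   ]
 [ 0.    -0.001 -1.   ]]
```

>>> servo_tool --rows '[[[0,0,0,0,0,-0.035,-0.15],[0,0,0,0,0,-0.035,0],[0,0,0,-0.032,0.0024,0,0],[0,0,0,-0.032,0.0024,0,0],[0,0,0,-0.032,0.0024,0,0],[0,0,0,-0.032,0.0024,0,0],[0,0,0,-0.032,0.0024,0,0],[0,0,0,-0.032,0.0024,0,0]]]'

```text
t: 11.68
tcp_pos: [0.4599, -0.1144, 0.2112]
tool_rot: [0.727, 0.686, 0.001, 0.001]
force: [1.1, 0.5, -0.2]
finger_gap: 0.499
gripper_force: 0.0
```

>>> servo_tool --rows '[[[0,0,0,-0.032,0.0024,0,0],[0,0,0,-0.032,0.0024,0,0],[0,0,0,-0.032,0.0024,0,0],[0,0,0,-0.032,0.0024,0,0],[0,0,0,-0.032,0.0024,0,0],[0,0,0,-0.032,0.0024,0,0],[0,0,6.8,0,0,0,0],[0,0,6.8,0,0,0,0]]]'

```text
t: 12.35
tcp_pos: [0.463, -0.3082, 0.2108]
tool_rot: [0.806, 0.592, 0.0, 0.001]
force: [-0.6, 0.7, 0.7]
finger_gap: 0.5
gripper_force: 0.0
```

>>> servo_tool --rows '[[[0,0,6.8,0,0,0,0],[0,0,6.8,0,0,0,0],[0,0,6.8,0,0,0,0],[0,0,6.8,0,0,0,0],[0,0,6.8,0,0,0,0],[0,0,6.8,0,0,0,0],[0,0,6.8,0,0,0,0],[0,0,6.8,0,0,0,0]]]'

```text
t: 13.02
tcp_pos: [0.463, -0.3056, 0.2109]
tool_rot: [0.987, 0.159, 0.001, 0.001]
force: [-0.0, -0.1, -0.3]
finger_gap: 0.502
gripper_force: 0.0
```

>>> servo_tool --rows '[[[0,0,6.8,0,0,0.01,0],[0,0,6.8,0,0,0.01,0],[0,0,6.8,0,0,0.01,0],[0,0,6.6,0,0,0.01,0],[0,0,0,0,0,0.01,0],[0,0,0,0,0,0.01,0],[0,0,0,0,0,0.01,0],[0,0,0,0,0,0,0]]]'

```text
t: 13.68
tcp_pos: [0.4615, -0.3042, 0.1386]
tool_rot: [0.997, -0.072, -0.001, -0.001]
force: [0.5, 0.6, 0.3]
finger_gap: 0.498
gripper_force: 0.0
```

Run:
```python
from h import *
import cv2
s=manip.snapshot("side");t=manip.snapshot("top");S=manip.sense();p=S["tcp_pos"];print(p,S["tool_rot"],S["q"].round(2))
print(proj("side",p),proj("top",p))
r=lambda im,x,y,w,h,f:cv2.resize(im[y:y+h,x:x+w],None,fx=f,fy=f,interpolation=cv2.INTER_CUBIC)
cv2.imwrite("pics/k1.png",np.hstack([r(s,215,290,80,80,5),r(t,215,150,80,80,5)]))
```

```text
[ 0.46229433 -0.30499145  0.140256  ] [ 9.97392068e-01 -7.21727340e-02 -2.95424706e-04 -2.69903850e-04] [-0.78  0.55  1.69  0.    0.91  0.93]
[254.22064967 323.32587015] [411.96445345 257.70877537]
```

View pics/k1.png

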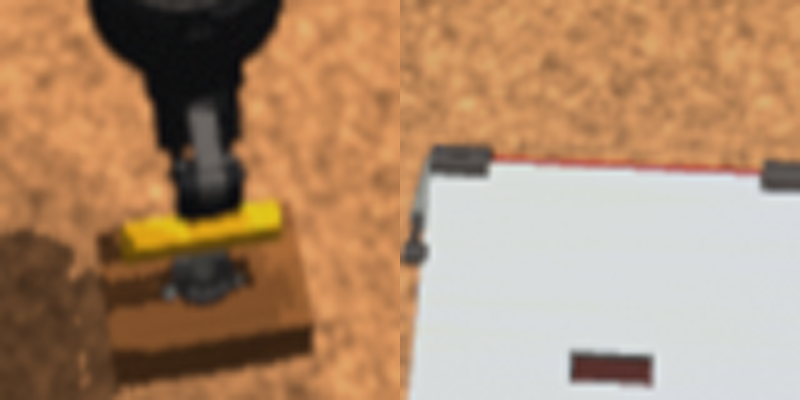

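The side crop shows the fingers centred on the handle (handle middle at side-view (255.4,336)). The top crop shows the flap slot at top-view (257.4,223.8). I'll descend and grip.

>>> servo_tool --rows '[[[0,0,0,0,0,0.019,0],[0,0,0,0,0,0.019,0],[0,0,0,0,0,0.019,0],[0,0,0,0,0,0.019,0],[0,0,0,0,0,0,-1],[0,0,0,0,0,0,-1],[0,0,0,0,0,0,-1],[0,0,0,0,0,0,-1]]]' --squeeze 80

```text
t: 14.45
tcp_pos: [0.4631, -0.3058, 0.066]
tool_rot: [0.997, -0.072, 0.001, 0.001]
force: [0.3, -1.1, -1.3]
finger_gap: 0.137
gripper_force: 79.8
```

>>> servo_tool --rows '[[[0,0,0,0,0,0,-1],[0,0,0,0,0,0,-1],[0,0,0,0,0,0,-1]]]'

```text
t: 14.7
tcp_pos: [0.4626, -0.3053, 0.0653]
tool_rot: [0.997, -0.073, 0.0, 0.0]
force: [0.8, -0.2, -1.4]
finger_gap: 0.138
gripper_force: 79.8
```

>>> servo_tool --rows '[[[0,0,0,0,0,-0.008,-1],[0,0,0,0,0,-0.012,-1],[0,0,0,0,0,-0.02,-1],[0,0,0,0,0,-0.03,-1],[0,0,0,0,0,-0.03,-1],[0,0,0,0,0,-0.03,-1],[0,0,0,0,0,-0.025,-1],[0,0,-6.8,0,0,0,-1]]]'

```text
t: 15.37
tcp_pos: [0.465, -0.3074, 0.2261]
tool_rot: [1.0, -0.012, 0.004, 0.004]
force: [1.2, -0.3, -1.3]
finger_gap: 0.14
gripper_force: 79.9
```

>>> servo_tool --rows '[[[0,0,-6.8,0,0,0,-1],[0,0,-6.8,0,0,0,-1],[0,0,-6.8,0,0,0,-1],[0,0,-6.8,0,0,0,-1],[0,0,-6.8,0,0,0,-1],[0,0,-6.8,0,0,0,-1],[0,0,-6.8,0,0,0,-1],[0,0,-6.8,0,0,0,-1]]]'

```text
t: 16.03
tcp_pos: [0.4621, -0.3048, 0.2203]
tool_rot: [0.894, 0.448, 0.0, 0.0]
force: [-0.2, -0.2, -1.2]
finger_gap: 0.133
gripper_force: 79.8
```

>>> servo_tool --rows '[[[0,0,-6.8,0,0,0,-1],[0,0,-6.8,0,0,0,-1],[0,0,-6.8,0,0,0,-1],[0,0,-6.8,0,0,0,-1],[0,0,-6.7,0,0,0,-1],[0,0,0,0,0,0,-1]]]'

```text
t: 16.53
tcp_pos: [0.4621, -0.3048, 0.2203]
tool_rot: [0.726, 0.688, 0.0, 0.0]
force: [-0.3, -0.2, -1.6]
finger_gap: 0.136
gripper_force: 79.8
```

Run:
```python
from h import *
import cv2
z=.123+.105*.065+.003
for n,u in(("top",(257.4,223.8)),("side",(244.5,188))):print(least_squares(lambda p:proj(n,[p[0],p[1],z])-u,[.55,.07]).x)
s=manip.snapshot("side");S=manip.sense();p=S["tcp_pos"];print(p,S["tool_rot"])
u=proj("side",p);print(u)
# refine yaw & slot by flap corners in clear top view
t=manip.snapshot("top");x,y=int(u[0])-35,int(u[1])-40
r=lambda im,x,y,w,h,f:cv2.resize(im[y:y+h,x:x+w],None,fx=f,fy=f,interpolation=cv2.INTER_CUBIC)
print(x,y)
cv2.imwrite("pics/k2.png",np.hstack([r(s,x,y,70,90,5),r(t,210,170,90,90,5)]))
```

```text
[0.54851835 0.07263664]
[0.54931479 0.0720646 ]
[ 0.46218625 -0.30489543  0.22020525] [ 7.27563598e-01  6.86040232e-01 -1.36687572e-05  1.01931993e-04]
[253.12072929 304.04232186]
218 264
```

View pics/k2.png

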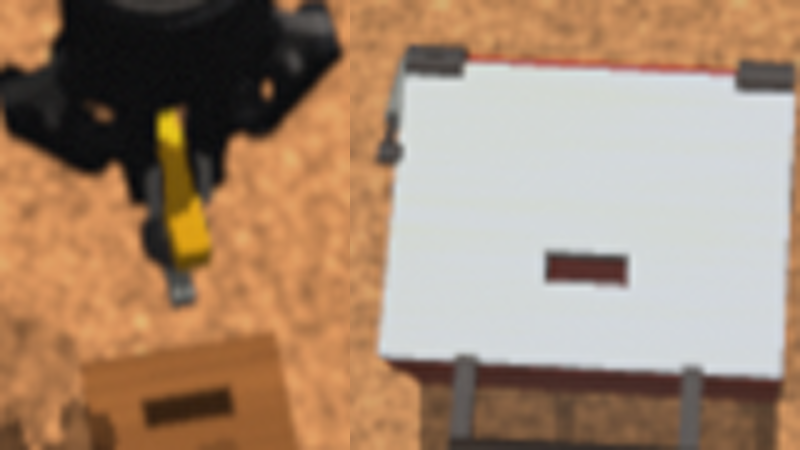

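The key is upright in the grip, out of the stand, with its handle along the slot direction. The slot is at top-view (257.4,223.8). I'll carry the key over it.

>>> servo_tool --rows '[[[0,0,0,0.0318,0.0054,0,-1],[0,0,0,0.0318,0.0054,0,-1],[0,0,0,0.0318,0.0054,0,-1],[0,0,0,0.0318,0.0054,0,-1],[0,0,0,0.0318,0.0054,0,-1],[0,0,0,0.0318,0.0054,0,-1],[0,0,0,0.0318,0.0054,0,-1],[0,0,0,0.0318,0.0054,0,-1]]]'

```text
t: 17.3
tcp_pos: [0.5199, -0.052, 0.22]
tool_rot: [0.728, 0.686, 0.0, 0.0]
force: [1.4, 0.1, -1.1]
finger_gap: 0.138
gripper_force: 79.8
```

>>> servo_tool --rows '[[[0,0,0,0.0318,0.0054,0,-1],[0,0,0,0.0318,0.0054,0,-1],[0,0,0,0.0318,0.0054,0,-1],[0,0,0,0.0318,0.0054,0,-1],[0,0,0,0,0,0.01,-1],[0,0,0,0,0,0.008,-1],[0,0,0,0,0,0,-1],[0,0,0,0,0,0,-1]]]'

```text
t: 17.97
tcp_pos: [0.5477, 0.0714, 0.201]
tool_rot: [0.727, 0.686, -0.001, -0.001]
force: [0.5, -0.2, -0.6]
finger_gap: 0.133
gripper_force: 79.8
```

Run:
```python
from h import *
import cv2
s=manip.snapshot("side");S=manip.sense();p=S["tcp_pos"];print(p,S["force"])
b=p-[0,0,.0548]
M=R.from_quat(S["tool_rot"]).as_matrix()
print("head near corners pred",[proj("side",b+M@np.array([-.018,y,0])).round(1) for y in(-.005,.005)],"slot ends",[proj("side",[.5493+d*.0012,.0725+d*.021,.133]).round(1) for d in(1,-1)])
cv2.imwrite("pics/k3.png",cv2.resize(s[140:220,200:290],None,fx=7,fy=7,interpolation=cv2.INTER_CUBIC))
```

```text
[0.54822645 0.07115158 0.20143591] [ 0.42844726  0.17685639 -1.40763428]
head near corners pred [array([243.6, 190.2]), array([247.5, 189.5])] slot ends [array([242.6, 182. ]), array([246.3, 193.8])]
```

View pics/k3.png

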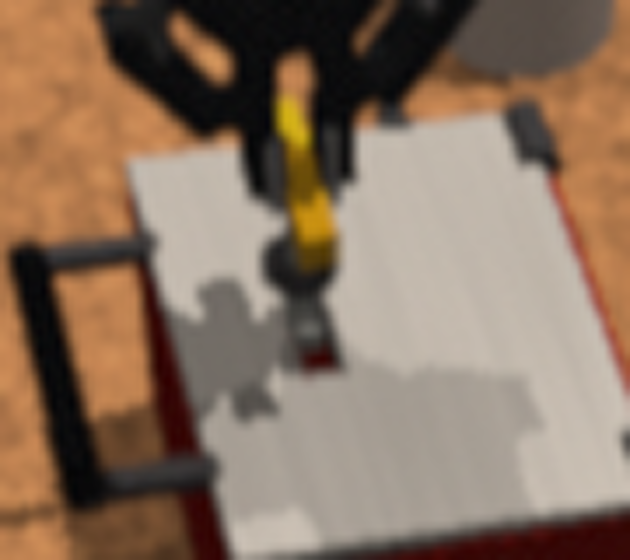

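The head's near end is at side-view (243–247, 190), matching the prediction, and the slot's near end is at (246.4,192.6). I'll make a small correction and lower the key.

>>> servo_tool --rows '[[[0,0,0,0.002,0.001,0,-1],[0,0,0,0,0,0.003,-1],[0,0,0,0,0,0.003,-1],[0,0,0,0,0,0.003,-1],[0,0,0,0,0,0.003,-1],[0,0,0,0,0,0.003,-1],[0,0,0,0,0,0.003,-1],[0,0,0,0,0,0,-1]]]'

```text
t: 18.68
tcp_pos: [0.5493, 0.0742, 0.1829]
tool_rot: [0.727, 0.687, -0.0, -0.0]
force: [-0.5, 0.0, -0.3]
finger_gap: 0.136
gripper_force: 79.8
```

>>> servo_tool --rows '[[[0,0,0,0,0,0.003,-1],[0,0,0,0,0,0.003,-1],[0,0,0,0,0,0.003,-1],[0,0,0,0,0,0.003,-1],[0,0,0,0,0,0.003,-1],[0,0,0,0,0,0,-1]]]'

```text
t: 19.18
tcp_pos: [0.5492, 0.0742, 0.168]
tool_rot: [0.727, 0.687, -0.001, -0.001]
force: [0.6, -0.3, -1.5]
finger_gap: 0.135
gripper_force: 79.8
```

>>> servo_tool --rows '[[[0,0,0,0,0,0.002,-1],[0,0,0,0,0,0.002,-1],[0,0,0,0,0,0.002,-1],[0,0,0,0,0,0.002,-1],[0,0,0,0,0,0.002,-1],[0,0,0,0,0,0.0015,-1],[0,0,0,0,0,0,-1]]]' --squeeze 110

```text
t: 19.77
tcp_pos: [0.5495, 0.0742, 0.1584]
tool_rot: [0.727, 0.687, -0.0, 0.0]
force: [-3.9, -0.6, 10.6]
finger_gap: 0.126
gripper_force: 113.6
```

>>> servo_tool --rows '[[[0,0,0,0,0,0.001,-1],[0,0,0,0,0,0.001,-1],[0,0,0,0,0,0.001,-1],[0,0,0,0,0,0,-1]]]'

```text
t: 20.1
tcp_pos: [0.5495, 0.0743, 0.1564]
tool_rot: [0.727, 0.687, 0.0, 0.0]
force: [-5.1, -0.4, 15.5]
finger_gap: 0.124
gripper_force: 114.2
```

>>> servo_tool --rows '[[[0,0,0,0,0,0.001,-1],[0,0,0,0,0,0.001,-1],[0,0,0,0,0,0,-1]]]'

```text
t: 20.35
tcp_pos: [0.5495, 0.0743, 0.156]
tool_rot: [0.727, 0.687, 0.0, 0.001]
force: [-8.4, 0.0, 24.1]
finger_gap: 0.126
gripper_force: 115.4
```

>>> servo_tool --rows '[[[0,0,0,0,-0.001,0.0005,-1],[0,0,0,0,0,0,-1],[0,0,4,0,0,0,-1],[0,0,4,0,0,0,-1],[0,0,4,0,0,0,-1],[0,0,4,0,0,0,-1],[0,0,4,0,0,0,-1],[0,0,4,0,0,0,-1]]]'

```text
t: 21.02
tcp_pos: [0.552, 0.0753, 0.156]
tool_rot: [0.855, 0.519, 0.004, 0.002]
force: [-1.5, 3.0, 19.1]
finger_gap: 0.127
gripper_force: 114.9
```

>>> servo_tool --rows '[[[0,0,6,0,0,0,-1],[0,0,6,0,0,0,-1],[0,0,6,0,0,0,-1],[0,0,6,0,0,0,-1],[0,0,6,0,0,0,-1],[0,0,6,0,0,0,-1],[0,0,6,0,0,0,-1],[0,0,6,0,0,0,-1]]]'

```text
t: 21.68
tcp_pos: [0.5527, 0.0752, 0.156]
tool_rot: [0.992, 0.126, 0.005, 0.0]
force: [-0.7, 3.2, 19.4]
finger_gap: 0.128
gripper_force: 114.8
```

>>> servo_tool --rows '[[[0,0,6,0,0,0,-1],[0,0,6,0,0,0,-1],[0,0,6,0,0,0,-1],[0,0,0,0,0,0,-1],[0,0,0,0,0,0,-1]]]'

```text
t: 22.1
tcp_pos: [0.5523, 0.0751, 0.156]
tool_rot: [1.0, -0.029, 0.005, -0.001]
force: [-1.9, 3.5, 19.5]
finger_gap: 0.124
gripper_force: 114.8
```

Run:
```python
from h import *
import cv2
s=manip.snapshot("side");S=manip.sense();p=S["tcp_pos"];print(p,S["force"],S["ft_torque"])
q=S["tool_rot"];print("x angle",np.degrees(2*np.arctan2(q[1],q[0])))
hsv=cv2.cvtColor(s,cv2.COLOR_BGR2HSV);m=cv2.inRange(hsv,(20,130,90),(35,255,255))[140:200,200:290]
n,l,st,c=cv2.connectedComponentsWithStats(m);print(st[1:],c[1:]+[200,140])
M=R.from_quat(q).as_matrix();h=p+[0,0,.0132]
print("handle pred ends",[proj("side",h+M@np.array([d*.035,0,0])).round(1) for d in(-1,1)])
```

```text
[0.55233104 0.07508895 0.1559723 ] [-1.82216442  2.41436256 20.09512098] [ 0.56755057  0.30307466 -0.10769645]
x angle -3.2847924969947235
[[50 32  8  6 34]
 [32 36  9  5 34]] [[254.05882353 174.38235294]
 [235.58823529 177.85294118]]
handle pred ends [array([231.1, 179.9]), array([258.3, 174.5])]
```

>>> servo_tool --rows '[[[0,0,0,0,0,-0.001,-1],[0,0,0,0,0,-0.001,-1],[0,0,0,0,0,-0.001,-1],[0,0,0,0,0,-0.001,-1],[0,0,0,0,0,-0.001,-1],[0,0,0,0,0,0,-1]]]'

```text
t: 22.65
tcp_pos: [0.5522, 0.075, 0.1584]
tool_rot: [1.0, -0.029, 0.004, -0.001]
force: [5.1, 2.8, 5.8]
finger_gap: 0.126
gripper_force: 112.9
```

>>> servo_tool --rows '[[[0,0,0,0,0,-0.001,-1],[0,0,0,0,0,0,-1],[0,0,0,0,0,0,-1]]]'

```text
t: 22.9
tcp_pos: [0.5522, 0.075, 0.1585]
tool_rot: [1.0, -0.029, 0.004, -0.001]
force: [5.5, 3.9, 0.6]
finger_gap: 0.127
gripper_force: 112.3
```

The force dropped while the height held, so the key's head has caught under the rim. I'll release and retreat.

>>> servo_tool --rows '[[[0,0,0,0,0,0,-0.3],[0,0,0,0,0,0,0],[0,0,0,0,0,0,0],[0,0,0,0,0,0,0],[0,0,0,0,0,-0.01,0],[0,0,0,0,0,-0.03,0],[0,0,0,0,0,-0.04,0],[0,0,0,0,0,-0.04,0]]]'

```text
t: 23.57
tcp_pos: [0.5475, 0.0742, 0.2788]
tool_rot: [1.0, -0.028, -0.002, 0.0]
force: [0.1, -0.2, -0.1]
finger_gap: 0.5
gripper_force: 0.0
```

>>> servo_tool --rows '[[[0,0,0,-0.03,0.02,-0.02,0],[0,0,0,-0.03,0.02,-0.02,0],[0,0,0,-0.03,0.02,0,0],[0,0,0,-0.03,0.02,0,0],[0,0,0,0,0,0,0],[0,0,0,0,0,0,0],[0,0,0,0,0,0,0]]]'

```text
t: 24.15
tcp_pos: [0.4248, 0.001, 0.3186]
tool_rot: [1.0, -0.029, 0.001, 0.0]
force: [0.8, 0.2, -0.1]
finger_gap: 0.502
gripper_force: 0.0
```

Run:
```python
from h import *
import cv2
S=manip.sense();print(S["tcp_pos"],S["force"])
for n in("side","top"):
    s=manip.snapshot(n);m=cv2.inRange(cv2.cvtColor(s,cv2.COLOR_BGR2HSV),(20,130,90),(35,255,255))
    k,l,st,c=cv2.connectedComponentsWithStats(m)
    for i in range(1,k):
        if st[i,4]>30:
            ys,xs=np.where(l==i);print(n,st[i],c[i].round(1),cv2.minAreaRect(np.c_[xs,ys].astype(np.float32)))
    print([proj(n,[.5522+d*.035*.998,.075-d*.035*.057,.1717+.008]).round(1) for d in(-1,0,1)])
```

```text
[0.4248013  0.00096751 0.31855092] [ 0.79249273  0.23603411 -0.07773454]
side [232 171  27   9 138] [244.7 174.9] ((244.79998779296875, 174.90000915527344), (5.098235130310059, 26.653934478759766), 79.69515228271484)
[array([230.8, 176.9]), array([244.5, 174.3]), array([258.2, 171.7])]
top [252 206   6  17  86] [254.9 214. ] ((254.5, 214.0), (16.0, 5.0), 90.0)
[array([254. , 233.9]), array([255. , 219.4]), array([255.9, 205. ])]
```

```bash
python3 -c "
from station import manip
print(manip.sign_off())"
```

```text
the job is handed in; nothing more can be done
None
```

I eased the flap down onto its buffer, passed the T-key through the slot, pressed the flap home and turned the key a quarter so it locked; the key is released, the arm is clear, and the job was handed in at about 24 s. I didn't re-check the tumbler, spray can and cup at the end, but no move went near them.

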